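Bring the specimen shuttle out to the load mark and hold it

ROBOT

A 6-joint arm with a two-finger parallel gripper is mounted at the origin on the work surface; the furniture and walls round the work are solid. World frame = base frame: x ahead of the robot, y to its left, z up, the work surface at z = 0. Lengths are in m, angles in rad, forces in N, time in s.
With the tool pointing down it reaches from about 0.4 to 0.825 m from the base axis. Payload 7 kg.
Tool frame: the origin (TCP) lies on the centre line of the jaws, within the pads' length; the fingertips stand 19 mm ahead of it and the grasp point (between the pads) is the TCP (arm.finger_overhang is the distance from the TCP to the fingertips, in m); z points along the fingers, y is the line along which they close (so a half turn about z gives the same grasp; the last joint's range is limited). The gripper opens to 88 mm and grips with 3 to 60 N. Pads are 19 mm wide; open, the fingers measure 130 mm over their backs; the gripper's body (78 mm by 193 mm) begins 47 mm behind the grasp point.
Start: joints at [1.583, 0.359, 0.012, 0, -1.224, -0.288], TCP at [0.184, 0.649, 0.246] pointing down, gripper open.
Joint ranges: [-3.07, 3.07], [-1.43, 2.12], [-1.02, 1.25], [-3.03, 1.67], [-3.05, -0], [-3.03, 3.03]. Speed limits (rad/s): [2.39, 2.39, 3.01, 3.14, 3.14, 3.14].

INTERFACE

Orientations are given as a 3x3 rotation matrix whose columns are the frame's x, y, z axes.
In Python, from plant import arm, eyes, order gives the robot as it stands. The module is installed in compiled form; this text tells all that it offers.
- The arm moves only by the tool drive_tool, never from a script. Its argument "deltas" is a list of rows, each an object of numbers: "dx", "dy", "dz": the shift along the tool's x, y, z in cm; "rx", "ry", "rz": the turn, a rotation vector about the tool's x, y, z in degrees; "hand": the finger opening in cm, from 0 to 8.76. In form: [{"dx": .., "dy": .., "dz": .., "rx": .., "ry": .., "rz": .., "hand": ..}, ...]. A call has exactly 10 rows; each row shifts and turns the commanded pose from where the row before left it, along the tool's axes as they then stand; what a row does not reach is not made up. A row lasts 1/10 s, in which the tool goes at most 50 mm and 8.59 degrees, less where a joint would pass 70% of its speed; a pose out of reach is approached as far as the arm can. A call is refused whole if a number of a shift passes 5 or a number of a turn 8.59, either way. A call with a gripper value outside its range is refused whole. The fingers move at their own pace and stop on an object; "squeeze" is the grip in N (left out, the last holds). Time passes only in rows, so rows that do not move let the fingers close, or fill a call up. It gives the time, the measured TCP pose, the force, the opening and the grip force at its end, in the units of the state.
- arm.read_state(): the state, without advancing time (a new reading comes with each control period).
- eyes.snapshot(name): name is "side" or "top" or "wrist"; returns the picture (400x640x3 uint8, blue, green, red); there is no depth.
- eyes.camera_model(name): a dict with "fov_y" (degrees; the focal length in pixels is half the picture's height over the tangent of half this angle, whatever the lens; pixels are square), "cx", "cy" (the principal point, pixels), "origin" and "rotation" of the camera in the world. Camera axes: x right, y down, z forward; pixel columns grow to the right and rows downward; lengths in m; the calibration is good to about 2 mm. The wrist camera is an equidistant fisheye: a pixel r from the principal point sees the ray r / f radians off the axis. A picture is of the moment at which its call begins: read the wrist's pose just before it. camera_model takes no time and is no camera call; for the wrist camera it gives the pose at the moment of the call.
- order.job_done(): hands the job in; it is judged then, once.
The state is a dict: "time_s": time; "joint_pos": joint angles; "joint_velocities": joint speeds; "tau": joint torques, N m; "tool_pos": TCP position; "tool_rot": TCP orientation; "force": force on the tool from outside, world axes, zero at the start; "moment": the same for the moment, N m; "finger_gap": opening from 0.0 (shut) to 1.0 (fully open); "finger_force": force on a finger pad.
Only numpy, scipy, OpenCV 4.12 (cv2) and the standard library are available. Lean on these libraries where they do the work, as an engineer would, in place of code of your own. Each camera call takes 0.05 s, during which the arm holds its last target. There are 200 camera calls.

TASK

I want to change the specimen under the inspection camera. Swing the locking hasp up off the shuttle's staple and over until it stays open, then draw the spring-return shuttle out by its bar handle until its pointer lines up with the mark on the rail, and keep holding it there: finish while still holding, do not let go. Draw it steadily and never let it snap back, keep the specimen seated in its nest, and leave the other things on the bench where they are.

Things in the scene. Friction and masses are not known exactly. Their poses are not given: they have to be found in the camera images.
- station: Camera inspection station, fixed: base plate 260 x 112 mm (top at z 18 mm), two rails (tops 32 mm), grey column and black camera tube at the rear, 235 mm high, from x = +38 mm to the rear end. Origin on the bench under the base's centre; x along the slide toward the camera (shuttle pulls out to -x); y across: hasp hinge on the +y side, hasp finger bar and mark on the -y side. Place and yaw vary.
- carriage: The shuttle: dark steel slide 48 mm wide, top 36 mm above the bench, with a front flange (8 mm thick, 76 mm wide, up to 54 mm) and bow handle. Origin: floor centre of the specimen nest, axes as the station's; home at station x = +70 mm, under the camera. Slides to station -x, at most 72 mm; a spring draws it home with 5 N at home, 12 N at 60 mm out. The shut hasp locks it (3 mm play).
- handle_grip (a point): Middle of the shuttle's pull bar: level round steel bar 12 mm thick lying across the slide (station y), 46 mm above the bench, 50 mm straight between its bends, its axis 44 mm in front of the flange; only the bench below it. It goes with the shuttle.
- carriage_mark (a point): Tip of the small pointed pointer on the -y edge of the shuttle, beside the nest centre, 38 mm above the bench; it goes with the shuttle.
- index_mark (a point): The mark: line on a small pointed aluminium clamp (9 mm wide, black thumbscrew on its outer side) on the -y guide rail, 38 mm above the bench; axes as the station's. Fixed, but set elsewhere along the rail each time, 46 to 60 mm to the pull side of the pointer at home. Pointer and mark line up when they have the same station x.
- hasp (a joint): Angle of the hasp (rad): 0 shut flat over the staple, growing as its free end swings up and over to the +y side, 2.0 at its stop. It moves freely: let go below about 1.4 (short of upright) it falls shut, past 1.65 it falls over to the stop and stays open.
- hasp_grip (a point): Middle of the hasp's finger bar: round bar 12 mm thick, 30 mm long along station x, at the free end of the slotted steel strap (30 x 3 mm). Shut, it is 49.5 mm above the bench, 44 mm to the -y side of the slide's middle, over the base plate (31 mm of free height under its axis). Pinched across its 30 mm length it turns freely in the fingers. The staple through the strap is 55 mm high.
- hasp_hinge (a point): Middle of the hasp's hinge pin, axis along station x, 41.5 mm above the bench, 40 mm to the +y side of the slide's middle; the finger bar is 84 mm from it along -y and 8 mm above it when shut. Fixed to the station.
- specimen: Black resin-mounted specimen, 31 mm across and 18 mm high, loose in the shuttle's round nest (33 mm across, 8 mm deep). Origin at the centre of its underside.
- spare_specimen: Another black resin specimen, 31 mm across and 21 mm high, loose on the bench beside the station. Leave it. Origin at the centre of its underside.
- loupe: Black eye loupe, 36 mm across and 38 mm high, loose on the bench beside the station. Leave it. Origin at the centre of its underside.
- tweezers: Steel tweezers, 121 mm long and 8 mm high, lying loose on the bench beside the station. Leave them. Origin at the centre of the underside.
- oil: Small amber oil bottle, 34 mm across and 83 mm high, behind the station. Leave it. Origin at the centre of its underside.
- swab_jar: Clear jar of swabs, 68 mm across and 82 mm high, right of the power strip. Leave it. Origin at the centre of its underside.

How it is judged:
By the outcome, as a careful person would: the job done as asked, in the order asked, and still so for the second after the job is handed in, while the arm keeps its last pose, push and grip.
It also fails if it takes over 45 s, if anything falls off the work surface, if the arm or the gripper's body presses on something with over 40 N, if the wrist force passes 120 N, or if a joint passes its speed limit or range.

## Working session

There is one attempt and no reset: what is moved stays moved. The work goes in short steps, Python scripts to look and compute and a tool call to move; the robot and the scene stay as the last step left them, time stands still between calls to the robot, and variables do not carry over. Pictures are saved under pics/ and viewed, at most 10 in all, crops included, and the job is handed in when it is done.

Besides the shell and the picture viewer there is one more tool, called after ">>>" as name(argument=value, ...) on one line, values as JSON. drive_tool: Moves the arm, as the interface text tells. Its arguments: {"type":"object","properties":{"deltas":{"type":"array","items":{"type":"object","properties":{"dx":{"type":"number"},"dy":{"type":"number"},"dz":{"type":"number"},"rx":{"type":"number"},"ry":{"type":"number"},"rz":{"type":"number"},"hand":{"type":"number"}}}},"squeeze":{"type":"number"}},"required":["deltas"]}

```bash
mkdir -p pics
cat > h.py <<'E'
import numpy as np, cv2
from plant import arm, eyes, order
def ray(m,u,v,fish=False,h=400):
    f=h/2/np.tan(np.radians(m["fov_y"])/2); d=np.array([(u-m["cx"])/f,(v-m["cy"])/f])
    if fish:
        r=np.hypot(*d); d3=np.array([*(d/max(r,1e-9)*np.sin(r)),np.cos(r)])
    else: d3=np.array([*d,1.])
    return np.array(m["origin"]),np.array(m["rotation"])@(d3/np.linalg.norm(d3))
def onz(m,u,v,z,fish=False):
    o,d=ray(m,u,v,fish); return o+d*(z-o[2])/d[2]
def proj(m,p,fish=False,h=400):
    f=h/2/np.tan(np.radians(m["fov_y"])/2); c=np.array(m["rotation"]).T@(np.array(p)-np.array(m["origin"]))
    if fish:
        r=np.hypot(c[0],c[1]); t=np.arctan2(r,c[2]); return m["cx"]+f*t*c[0]/r,m["cy"]+f*t*c[1]/r
    return m["cx"]+f*c[0]/c[2],m["cy"]+f*c[1]/c[2]
E
python3 - <<'E'
from h import *
import json
for n in ("top","side","wrist"):
    m=eyes.camera_model(n); im=eyes.snapshot(n); cv2.imwrite(f"pics/{n}0.png",im)
    print(n,m["fov_y"],m["cx"],m["cy"],np.round(m["origin"],3),np.round(m["rotation"],3).tolist())
s=arm.read_state(); print(s["tool_pos"],np.round(s["tool_rot"],3).tolist(),s["time_s"],arm.finger_overhang)
E
```

```text
top 49.155356644438974 317.4999235187935 204.6036753709707 [0.403 0.004 1.229] [[0.008, -0.986, 0.169], [-1.0, -0.008, -0.003], [0.004, -0.169, -0.986]]
side 55.89204000620271 324.2589148119416 200.8223030978812 [0.225 0.58  0.582] [[-0.849, -0.33, 0.413], [-0.528, 0.502, -0.685], [0.019, -0.8, -0.6]]
wrist 65.70646984690485 319.3285613282062 198.9224751647104 [0.264 0.627 0.383] [[-0.272, -0.915, -0.299], [-0.962, 0.259, 0.082], [0.003, 0.31, -0.951]]
[0.18374558 0.64914665 0.24483957] [[0.962, -0.272, -0.0], [-0.272, -0.962, -0.001], [0.0, 0.001, -1.0]] 0.15 0.019
```

View pics/top0.png

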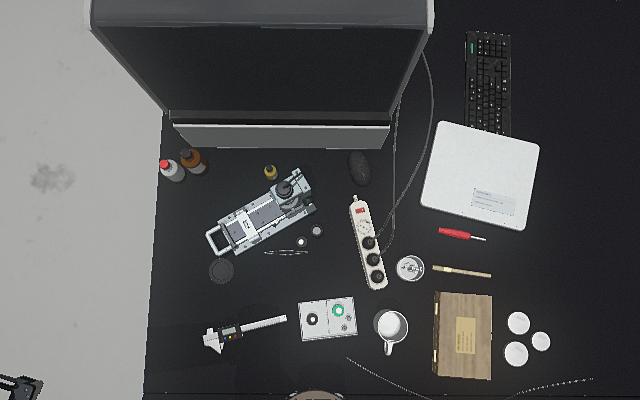

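View pics/wrist0.png

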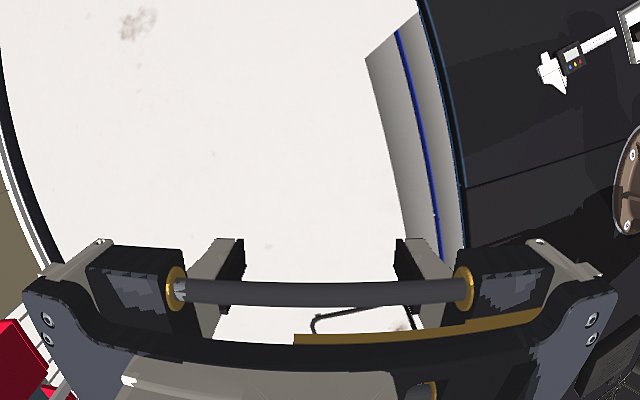

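View pics/side0.png

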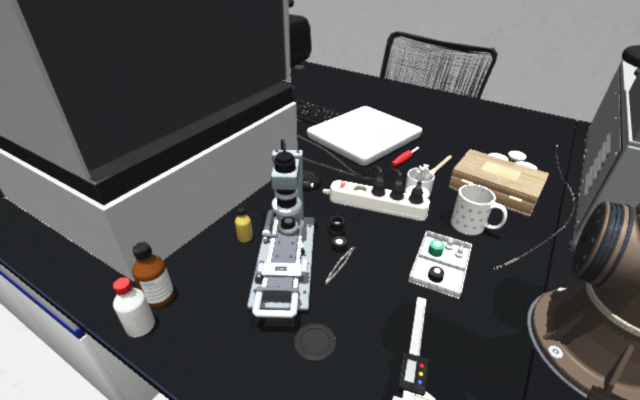

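Run:
```python
import cv2,numpy as np
from h import *
a=cv2.imread("pics/side0.png")[185:325,235:365]; b=cv2.imread("pics/top0.png")[160:262,198:328]
a=cv2.resize(a,None,fx=3,fy=4.2,interpolation=cv2.INTER_CUBIC) if 0 else cv2.resize(a,None,fx=4,fy=4,interpolation=cv2.INTER_CUBIC)
cv2.imwrite("pics/sc.png",a); cv2.imwrite("pics/tc.png",cv2.resize(b,None,fx=5,fy=5,interpolation=cv2.INTER_CUBIC))
m=eyes.camera_model("top")
for u,v in((212,232),(248,227),(285,190)): print(onz(m,u,v,.046))
```

```text
[0.52811305 0.28531316 0.046     ]
[0.54256291 0.18823621 0.046     ]
[0.64605456 0.08980129 0.046     ]
```

View pics/sc.png

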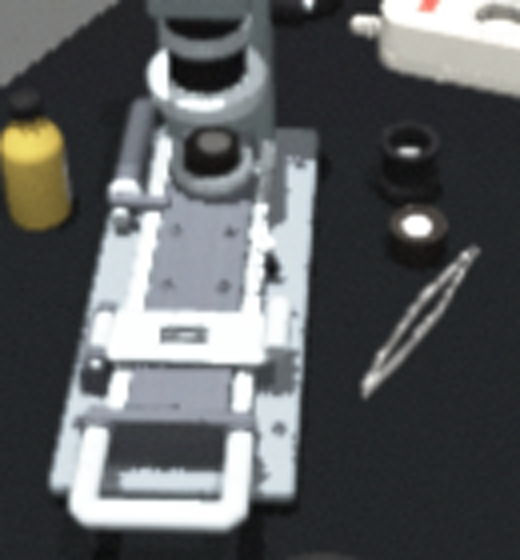

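View pics/tc.png

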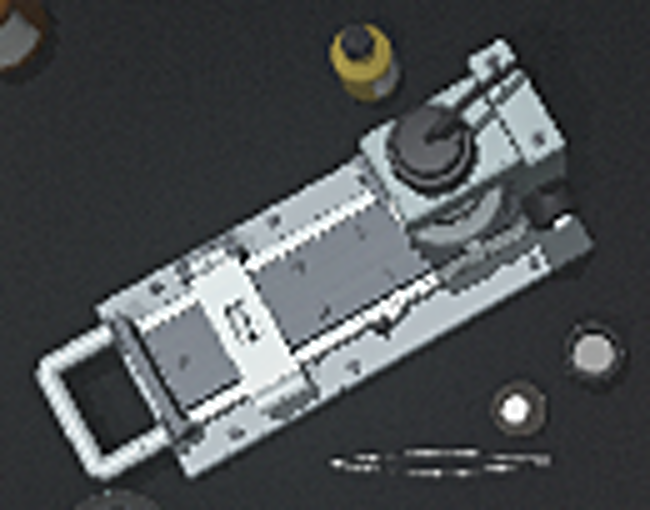

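Run:
```python
from h import *
t=eyes.camera_model("top"); s=eyes.camera_model("side")
T=lambda u,v,z:onz(t,198+u/5,160+v/5,z); S=lambda u,v,z:onz(s,235+u/4,185+v/4,z)
P=dict(fl=T(98,308,.018),fr=T(190,475,.018),rr=T(592,245,.018)); Q=dict(fl=S(52,488,.018),fr=S(294,498,.018),rr=S(318,132,.018))
for k in P: print(k,P[k],Q[k])
print("side lens",np.linalg.norm(P['fl']-P['fr']),np.linalg.norm(P['rr']-P['fr']),np.linalg.norm(Q['fl']-Q['fr']),np.linalg.norm(Q['rr']-Q['fr']))
for D in(P,Q):
    x=D['rr']-D['fr'];yaw=np.arctan2(x[1],x[0]);X=np.array([np.cos(yaw),np.sin(yaw),0]);Y=np.array([-X[1],X[0],0])
    c=(D['rr']+D['fl'])/2;print(np.degrees(yaw),c, np.degrees(np.arctan2(*(D['fl']-D['fr'])[1::-1]))-90)
    for n,p in dict(bar=(T(72,420,.046),S(160,512,.046)),hasp=(T(290,398,.0495),S(278,345,.0495)),clamp=(T(383,325,.038),S(268,258,.038))).items():
        for q in p: print(n,np.round(q,4),'st',np.round([(q-c)@X,(q-c)@Y],4))
```

```text
fl [0.56029694 0.27780869 0.018     ] [0.55889115 0.28278844 0.018     ]
fr [0.46811081 0.22292045 0.018     ] [0.46409987 0.22835826 0.018     ]
rr [0.59822433 0.0027234  0.018     ] [0.59607229 0.00588738 0.018     ]
side lens 0.10728933334766783 0.25576604322605745 0.1093070550661963 0.2586696995097641
-59.421334680371864 [0.57926063 0.14026605 0.018     ] -59.23014722223806
bar [0.4956 0.2827 0.046 ] st [-0.1651  0.0004]
bar [0.4959 0.2823 0.046 ] st [-0.1647  0.0005]
hasp [0.5082 0.1649 0.0495] st [-0.0574 -0.0487]
hasp [0.5052 0.1801 0.0495] st [-0.0719 -0.0435]
clamp [0.5496 0.1169 0.038 ] st [ 0.0051 -0.0374]
clamp [0.5491 0.1251 0.038 ] st [-0.0023 -0.0337]
-59.323068314780684 [0.57748172 0.14433791 0.018     ] -60.13509034528252
bar [0.4956 0.2827 0.046 ] st [-0.1607  0.0002]
bar [0.4959 0.2823 0.046 ] st [-0.1603  0.0002]
hasp [0.5082 0.1649 0.0495] st [-0.0531 -0.0491]
hasp [0.5052 0.1801 0.0495] st [-0.0676 -0.0439]
clamp [0.5496 0.1169 0.038 ] st [ 0.0094 -0.038 ]
clamp [0.5491 0.1251 0.038 ] st [ 0.002  -0.0342]
```

>>> drive_tool(deltas=[{"dx": 4, "dy": 2.75, "dz": 0.4}, {"dx": 4, "dy": 2.75, "dz": 0.4}, {"dx": 4, "dy": 2.75, "dz": 0.4}, {"dx": 4, "dy": 2.75, "dz": 0.4}, {"dx": 4, "dy": 2.75, "dz": 0.4}, {"dx": 4, "dy": 2.75, "dz": 0.4}, {"dx": 4, "dy": 2.75, "dz": 0.4}, {"dx": 4, "dy": 2.75, "dz": 0.4}, {"dx": 4, "dy": 2.75, "dz": 0.4}, {"dx": 4, "dy": 2.75, "dz": 0.4}])

```text
invalid input at $.deltas[0]: expected keys dx, dy, dz, rx, ry, rz, hand
```

>>> drive_tool(deltas=[{"dx": 4, "dy": 2.75, "dz": 0.4}, {"dx": 4, "dy": 2.75, "dz": 0.4}, {"rz": 8.5}, {"rz": 8.5}, {"rz": 8.5}, {"rz": 8.5}, {"rz": 8.5}, {"rz": 8.5}, {"rz": 8.5}, {"rz": 8.5}])

```text
invalid input at $.deltas[0]: expected keys dx, dy, dz, rx, ry, rz, hand
```

>>> drive_tool(deltas=[{"rz": 8.5}, {"rz": 8.5}, {"rz": 8.5}, {"rz": 8.5}, {"rz": 8.5}, {"rz": 8.5}, {"rz": 8.5}, {"rz": 6.1, "hand": 5.0}, {"hand": 5.0}, {"hand": 5.0}])

```text
invalid input at $.deltas[0]: expected keys dx, dy, dz, rx, ry, rz, hand
```

Run:
```python
from h import *
m=eyes.camera_model("wrist"); im=eyes.snapshot("wrist"); cv2.imwrite("pics/w1.png",im); cv2.imwrite("pics/w1b.png",cv2.resize(im,None,fx=1.25,fy=1.25))
np.save("m1.npy",m,allow_pickle=True)
s=arm.read_state(); print(s["tool_pos"],np.round(s["tool_rot"],3).tolist(),s["time_s"],m["origin"],s["joint_pos"])
```

```text
[0.18379368 0.64924469 0.24501774] [[0.962, -0.272, -0.0], [-0.272, -0.962, -0.001], [0.0, 0.001, -1.0]] 0.2 [0.2644668  0.62704576 0.38323509] [ 1.58307724e+00  3.59089062e-01  1.14366450e-02 -1.39376421e-04
 -1.22407039e+00 -2.88074187e-01]
```

View pics/w1b.png

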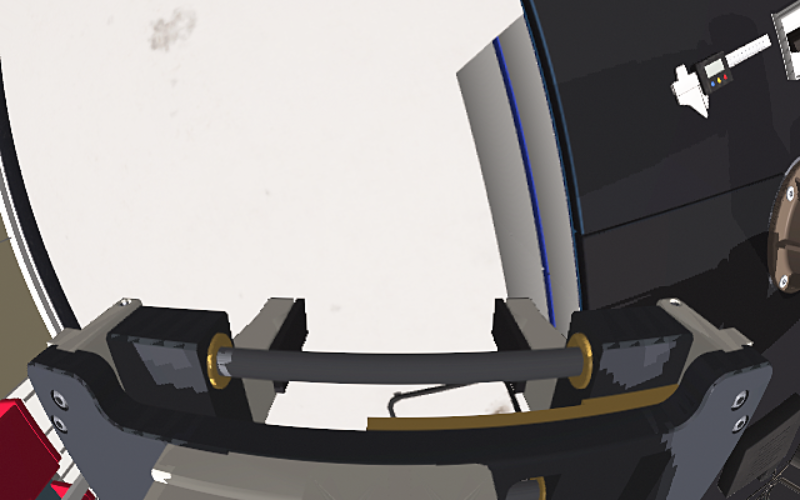

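The rows need all seven keys; the arm has not moved and the picture is the same as the first one.

>>> drive_tool(deltas=[{"dx": 4, "dy": 2.75, "dz": 0.4, "rx": 0, "ry": 0, "rz": 0, "hand": 8.7}, {"dx": 4, "dy": 2.75, "dz": 0.4, "rx": 0, "ry": 0, "rz": 0, "hand": 8.7}, {"dx": 4, "dy": 2.75, "dz": 0.4, "rx": 0, "ry": 0, "rz": 0, "hand": 8.7}, {"dx": 4, "dy": 2.75, "dz": 0.4, "rx": 0, "ry": 0, "rz": 0, "hand": 8.7}, {"dx": 4, "dy": 2.75, "dz": 0.4, "rx": 0, "ry": 0, "rz": 0, "hand": 8.7}, {"dx": 4, "dy": 2.75, "dz": 0.4, "rx": 0, "ry": 0, "rz": 0, "hand": 8.7}, {"dx": 4, "dy": 2.75, "dz": 0.4, "rx": 0, "ry": 0, "rz": 0, "hand": 8.7}, {"dx": 4, "dy": 2.75, "dz": 0.4, "rx": 0, "ry": 0, "rz": 0, "hand": 8.7}, {"dx": 4, "dy": 2.75, "dz": 0.4, "rx": 0, "ry": 0, "rz": 0, "hand": 8.7}, {"dx": 4, "dy": 2.75, "dz": 0.4, "rx": 0, "ry": 0, "rz": 0, "hand": 8.7}])

```text
time_s: 1.2
tool_pos: [0.4947, 0.2743, 0.2056]
tool_rot: [[0.962, -0.272, 0.0], [-0.272, -0.962, 0.0], [0.0, -0.0, -1.0]]
force: [1.1, 0.6, 0.1]
finger_gap: 0.993
finger_force: 0.0
```

>>> drive_tool(deltas=[{"dx": 4, "dy": 2.75, "dz": 0, "rx": 0, "ry": 0, "rz": 0, "hand": 8.7}, {"dx": 4, "dy": 2.75, "dz": 0, "rx": 0, "ry": 0, "rz": 0, "hand": 8.7}, {"dx": 0, "dy": 0, "dz": 0, "rx": 0, "ry": 0, "rz": 8.5, "hand": 8.7}, {"dx": 0, "dy": 0, "dz": 0, "rx": 0, "ry": 0, "rz": 8.5, "hand": 8.7}, {"dx": 0, "dy": 0, "dz": 0, "rx": 0, "ry": 0, "rz": 8.5, "hand": 8.7}, {"dx": 0, "dy": 0, "dz": 0, "rx": 0, "ry": 0, "rz": 8.5, "hand": 8.7}, {"dx": 0, "dy": 0, "dz": 0, "rx": 0, "ry": 0, "rz": 8.5, "hand": 8.7}, {"dx": 0, "dy": 0, "dz": 0, "rx": 0, "ry": 0, "rz": 8.5, "hand": 8.7}, {"dx": 0, "dy": 0, "dz": 0, "rx": 0, "ry": 0, "rz": 8.5, "hand": 8.7}, {"dx": 0, "dy": 0, "dz": 0, "rx": 0, "ry": 0, "rz": 8.5, "hand": 8.7}])

```text
time_s: 2.2
tool_pos: [0.5557, 0.2012, 0.2054]
tool_rot: [[0.102, -0.995, -0.0], [-0.995, -0.102, -0.0], [0.0, 0.0, -1.0]]
force: [-0.7, -0.4, 0.0]
finger_gap: 0.992
finger_force: 0.0
```

>>> drive_tool(deltas=[{"dx": 0, "dy": 0, "dz": 0, "rx": 0, "ry": 0, "rz": 8.5, "hand": 5}, {"dx": 0, "dy": 0, "dz": 0, "rx": 0, "ry": 0, "rz": 8.5, "hand": 5}, {"dx": 0, "dy": 0, "dz": 0, "rx": 0, "ry": 0, "rz": 8.5, "hand": 5}, {"dx": 0, "dy": 0, "dz": 0, "rx": 0, "ry": 0, "rz": 8.5, "hand": 5}, {"dx": 0, "dy": 0, "dz": 0, "rx": 0, "ry": 0, "rz": 8.5, "hand": 5}, {"dx": 0, "dy": 0, "dz": 0, "rx": 0, "ry": 0, "rz": 8.5, "hand": 5}, {"dx": 0, "dy": 0, "dz": 0, "rx": 0, "ry": 0, "rz": 8.5, "hand": 5}, {"dx": 0, "dy": 0, "dz": 0, "rx": 0, "ry": 0, "rz": 6.1, "hand": 5}, {"dx": 0, "dy": 0, "dz": 0, "rx": 0, "ry": 0, "rz": 0, "hand": 5}, {"dx": 0, "dy": 0, "dz": 0, "rx": 0, "ry": 0, "rz": 0, "hand": 5}])

```text
time_s: 3.2
tool_pos: [0.5558, 0.2012, 0.2055]
tool_rot: [[-0.859, -0.512, -0.0], [-0.512, 0.859, -0.0], [0.0, -0.0, -1.0]]
force: [-0.2, -0.3, 0.6]
finger_gap: 0.574
finger_force: 0.0
```

Run:
```python
from h import *
m=eyes.camera_model("wrist"); im=eyes.snapshot("wrist"); cv2.imwrite("pics/w2.png",im); cv2.imwrite("pics/w2b.png",cv2.resize(im,None,fx=1.25,fy=1.25,interpolation=cv2.INTER_CUBIC))
np.save("m2.npy",m,allow_pickle=True)
s=arm.read_state(); print(s["tool_pos"],np.round(s["tool_rot"],3).tolist(),s["time_s"],m["origin"],s["joint_pos"])
```

```text
[0.55579144 0.20122117 0.20551208] [[-0.859, -0.512, -0.0], [-0.512, 0.859, -0.0], [0.0, 0.0, -1.0]] 3.25 [0.48188123 0.15859702 0.34387421] [ 6.77818538e-01  2.51058267e-01 -2.36014488e-01 -1.74687052e-05
 -1.08379435e+00 -1.71153372e+00]
```

View pics/w2b.png

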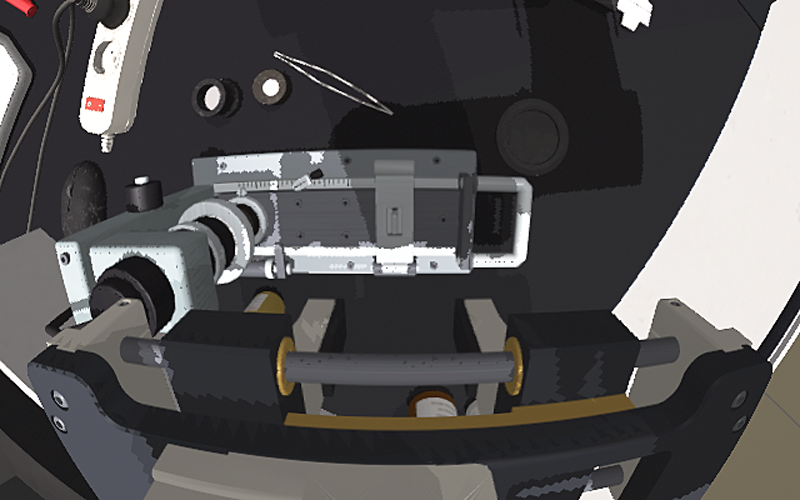

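The picture shows the station from the hasp side. The finger bar is at about (395,168), the hinge at (395,265), the clamp at (312,178), the bar handle at (522,223) and the base front edge at x of about 475.

Run:
```python
from h import *
im=cv2.imread("pics/w2.png")[112:226,150:432]
im=cv2.convertScaleAbs(im,alpha=1.15)
cv2.imwrite("pics/w2c.png",cv2.resize(im,None,fx=2.8,fy=2.8,interpolation=cv2.INTER_CUBIC))
```

```text
(no output)
```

View pics/w2c.png

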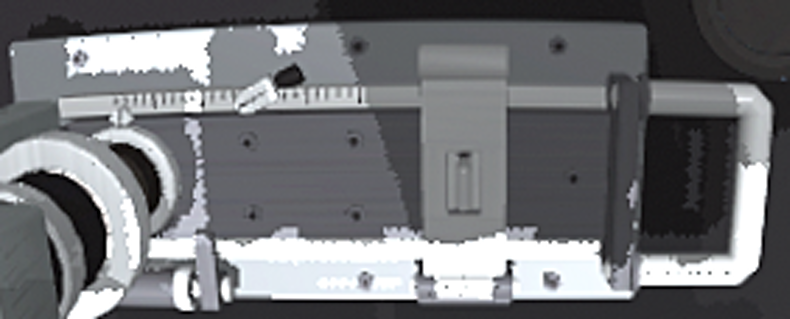

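Run:
```python
from h import *
m=np.load("m2.npy",allow_pickle=True).item()
W=lambda u,v,z:onz(m,150+u/2.8,112+v/2.8,z,True)
fr,fl,rr=W(645,27,.018),W(634,298,.018),W(12,45,.018)
x=rr-fr; yaw=np.arctan2(x[1],x[0]); print("yaw",np.degrees(yaw),np.linalg.norm(x),np.linalg.norm(fl-fr),np.degrees(np.arctan2(*(fl-fr)[1::-1]))-90)
yaw=np.radians(-59.4);X=np.array([np.cos(yaw),np.sin(yaw),0]);Y=np.array([-X[1],X[0],0])
c=(fl+fr)/2+.13*X
print("c",c,X,Y)
for n,u,v,z in (("barA",748,90,.046),("barB",748,275,.046),("barmid",752,185,.046),("fingerbarL",420,60,.0495),("fingerbarR",506,60,.0495),("hingeL",415,288,.0415),("hingeR",510,288,.0415),("ptr",122,104,.038),("ptr2",122,118,.038),("clampTip",241,106,.038),("clampTip2",248,100,.038),("flange",630,80,.054),("flange",620,285,.054)):
    q=W(u,v,z); print(n,np.round(q,4),np.round([(q-c)@X,(q-c)@Y],4))
```

```text
yaw -59.172098106013735 0.2548914721518117 0.10937589643014545 -58.70006460981514
c [0.57955946 0.14067824 0.018     ] [ 0.50904142 -0.86074203  0.        ] [0.86074203 0.50904142 0.        ]
barA [0.4662 0.2625 0.046 ] [-0.1626 -0.0356]
barB [0.5232 0.3036 0.046 ] [-0.1689  0.0345]
barmid [0.4941 0.284  0.046 ] [-0.1669 -0.0006]
fingerbarL [0.5178 0.1583 0.0495] [-0.0466 -0.0442]
fingerbarR [0.5029 0.1834 0.0495] [-0.0757 -0.0442]
hingeL [0.5933 0.1989 0.0415] [-0.0432  0.0415]
hingeR [0.575  0.2294 0.0415] [-0.0787  0.0413]
ptr [0.5884 0.0677 0.038 ] [ 0.0673 -0.0296]
ptr2 [0.5932 0.07   0.038 ] [ 0.0678 -0.0242]
clampTip [0.5662 0.1096 0.038 ] [ 0.0199 -0.0273]
clampTip2 [0.5629 0.1109 0.038 ] [ 0.0171 -0.0295]
flange [0.4863 0.2223 0.054 ] [-0.1177 -0.0387]
flange [0.5499 0.2601 0.054 ] [-0.1179  0.0353]
```

>>> drive_tool(deltas=[{"dx": 2.7, "dy": -0.1, "dz": 0, "rx": 8, "ry": 0, "rz": 0, "hand": 4.6}, {"dx": 2.75, "dy": -0.2, "dz": 0, "rx": 0, "ry": 0, "rz": 0, "hand": 4.6}, {"dx": 0, "dy": 0.28, "dz": 2, "rx": 0, "ry": 0, "rz": 0, "hand": 4.6}, {"dx": 0, "dy": 0.28, "dz": 2, "rx": 0, "ry": 0, "rz": 0, "hand": 4.6}, {"dx": 0, "dy": 0.28, "dz": 2, "rx": 0, "ry": 0, "rz": 0, "hand": 4.6}, {"dx": 0, "dy": 0.28, "dz": 2, "rx": 0, "ry": 0, "rz": 0, "hand": 4.6}, {"dx": 0, "dy": 0.28, "dz": 1.5, "rx": 0, "ry": 0, "rz": 0, "hand": 4.6}, {"dx": 0, "dy": 0, "dz": 0, "rx": 0, "ry": 0, "rz": 0, "hand": 4.6}, {"dx": 0, "dy": 0, "dz": 0, "rx": 0, "ry": 0, "rz": 0, "hand": 4.6}, {"dx": 0, "dy": 0, "dz": 0, "rx": 0, "ry": 0, "rz": 0, "hand": 4.6}])

```text
time_s: 4.25
tool_pos: [0.5107, 0.1719, 0.1108]
tool_rot: [[-0.86, -0.505, 0.072], [-0.51, 0.852, -0.119], [-0.001, -0.139, -0.99]]
force: [0.6, -0.4, -0.1]
finger_gap: 0.522
finger_force: 0.0
```

Run:
```python
from h import *
m=eyes.camera_model("wrist"); im=eyes.snapshot("wrist"); cv2.imwrite("pics/w3.png",im); cv2.imwrite("pics/w3b.png",cv2.resize(im,None,fx=1.25,fy=1.25,interpolation=cv2.INTER_CUBIC))
np.save("m3.npy",m,allow_pickle=True)
s=arm.read_state(); print(s["tool_pos"],np.round(s["tool_rot"],3).tolist(),s["time_s"])
print([np.round(np.array(proj(m,p,True))*1.25) for p in ([.5178,.1583,.0495],[.5029,.1834,.0495])])
```

```text
[0.51065939 0.17195114 0.11085829] [[-0.86, -0.505, 0.072], [-0.51, 0.852, -0.119], [-0.002, -0.139, -0.99]] 4.3
[array([385., 280.]), array([437., 283.])]
```

View pics/w3b.png

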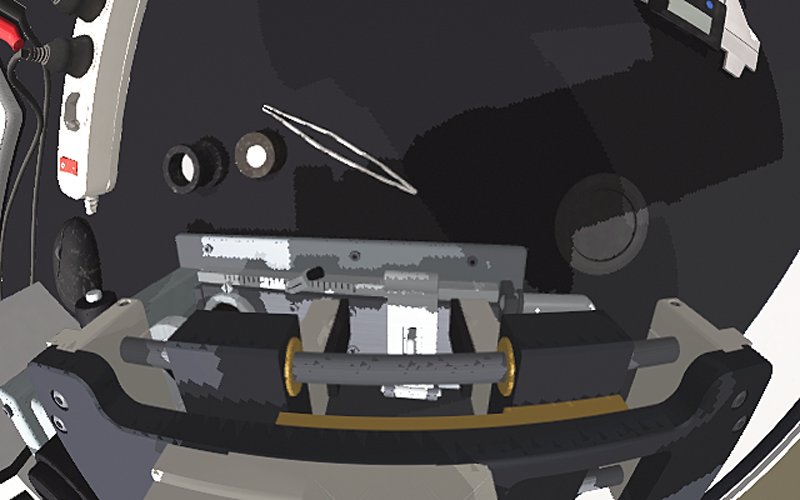

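The picture shows the finger bar at u 386–437, row 283, where I predicted it. I'll go down and pinch it.

>>> drive_tool(deltas=[{"dx": 0, "dy": 0.2, "dz": 1.4, "rx": 0, "ry": 0, "rz": 0, "hand": 4.6}, {"dx": 0, "dy": 0.2, "dz": 1.4, "rx": 0, "ry": 0, "rz": 0, "hand": 4.6}, {"dx": 0, "dy": 0.2, "dz": 1.4, "rx": 0, "ry": 0, "rz": 0, "hand": 4.6}, {"dx": 0, "dy": 0.1, "dz": 0.9, "rx": 0, "ry": 0, "rz": 0, "hand": 4.6}, {"dx": 0, "dy": 0.1, "dz": 0.6, "rx": 0, "ry": 0, "rz": 0, "hand": 4.6}, {"dx": 0, "dy": 0, "dz": 0, "rx": 0, "ry": 0, "rz": 0, "hand": 4.6}, {"dx": 0, "dy": 0, "dz": 0, "rx": 0, "ry": 0, "rz": 0, "hand": 2.6}, {"dx": 0, "dy": 0, "dz": 0, "rx": 0, "ry": 0, "rz": 0, "hand": 2.6}, {"dx": 0, "dy": 0, "dz": 0, "rx": 0, "ry": 0, "rz": 0, "hand": 2.6}, {"dx": 0, "dy": 0, "dz": 0, "rx": 0, "ry": 0, "rz": 0, "hand": 2.6}], squeeze=12)

```text
time_s: 5.3
tool_pos: [0.5108, 0.1709, 0.053]
tool_rot: [[-0.861, -0.504, 0.072], [-0.509, 0.852, -0.12], [-0.0, -0.14, -0.99]]
force: [6.0, -5.3, 1.5]
finger_gap: 0.342
finger_force: 12.0
```

Run:
```python
import numpy as np
p=np.radians(174.56-5.4*np.arange(21)); y=8.438*np.cos(p); z=8.438*np.sin(p)
for a,b in zip(np.diff(y),np.diff(z)): print("dx %.2f dy %.2f dz %.2f"%(-a,-.14*b,-.99*b))
```

```text
dx -0.11 dy -0.11 dz -0.78
dx -0.19 dy -0.11 dz -0.77
dx -0.26 dy -0.11 dz -0.74
dx -0.33 dy -0.10 dz -0.72
dx -0.39 dy -0.10 dz -0.68
dx -0.46 dy -0.09 dz -0.64
dx -0.52 dy -0.08 dz -0.60
dx -0.57 dy -0.08 dz -0.55
dx -0.62 dy -0.07 dz -0.49
dx -0.66 dy -0.06 dz -0.43
dx -0.70 dy -0.05 dz -0.37
dx -0.73 dy -0.04 dz -0.30
dx -0.76 dy -0.03 dz -0.23
dx -0.78 dy -0.02 dz -0.16
dx -0.79 dy -0.01 dz -0.09
dx -0.79 dy -0.00 dz -0.01
dx -0.79 dy 0.01 dz 0.06
dx -0.78 dy 0.02 dz 0.14
dx -0.77 dy 0.03 dz 0.21
dx -0.74 dy 0.04 dz 0.28
```

>>> drive_tool(deltas=[{"dx": -0.11, "dy": -0.11, "dz": -0.78, "rx": 0, "ry": 0, "rz": 0, "hand": 2.6}, {"dx": -0.19, "dy": -0.11, "dz": -0.77, "rx": 0, "ry": 0, "rz": 0, "hand": 2.6}, {"dx": -0.26, "dy": -0.11, "dz": -0.74, "rx": 0, "ry": 0, "rz": 0, "hand": 2.6}, {"dx": -0.33, "dy": -0.1, "dz": -0.72, "rx": 0, "ry": 0, "rz": 0, "hand": 2.6}, {"dx": -0.39, "dy": -0.1, "dz": -0.68, "rx": 0, "ry": 0, "rz": 0, "hand": 2.6}, {"dx": -0.46, "dy": -0.09, "dz": -0.64, "rx": 0, "ry": 0, "rz": 0, "hand": 2.6}, {"dx": -0.52, "dy": -0.08, "dz": -0.6, "rx": 0, "ry": 0, "rz": 0, "hand": 2.6}, {"dx": -0.57, "dy": -0.08, "dz": -0.55, "rx": 0, "ry": 0, "rz": 0, "hand": 2.6}, {"dx": -0.62, "dy": -0.07, "dz": -0.49, "rx": 0, "ry": 0, "rz": 0, "hand": 2.6}, {"dx": -0.66, "dy": -0.06, "dz": -0.43, "rx": 0, "ry": 0, "rz": 0, "hand": 2.6}])

```text
time_s: 6.3
tool_pos: [0.5452, 0.1918, 0.1174]
tool_rot: [[-0.861, -0.504, 0.07], [-0.509, 0.852, -0.121], [0.002, -0.14, -0.99]]
force: [-1.2, -4.6, 1.2]
finger_gap: 0.36
finger_force: 12.1
```

>>> drive_tool(deltas=[{"dx": -0.7, "dy": -0.05, "dz": -0.37, "rx": 0, "ry": 0, "rz": 0, "hand": 2.6}, {"dx": -0.73, "dy": -0.04, "dz": -0.3, "rx": 0, "ry": 0, "rz": 0, "hand": 2.6}, {"dx": -0.76, "dy": -0.03, "dz": -0.23, "rx": 0, "ry": 0, "rz": 0, "hand": 2.6}, {"dx": -0.78, "dy": -0.02, "dz": -0.16, "rx": 0, "ry": 0, "rz": 0, "hand": 2.6}, {"dx": -0.79, "dy": -0.01, "dz": -0.09, "rx": 0, "ry": 0, "rz": 0, "hand": 2.6}, {"dx": -0.79, "dy": 0, "dz": -0.01, "rx": 0, "ry": 0, "rz": 0, "hand": 2.6}, {"dx": -0.79, "dy": 0.01, "dz": 0.06, "rx": 0, "ry": 0, "rz": 0, "hand": 2.6}, {"dx": -0.78, "dy": 0.02, "dz": 0.14, "rx": 0, "ry": 0, "rz": 0, "hand": 2.6}, {"dx": -0.77, "dy": 0.03, "dz": 0.21, "rx": 0, "ry": 0, "rz": 0, "hand": 2.6}, {"dx": -0.74, "dy": 0.04, "dz": 0.28, "rx": 0, "ry": 0, "rz": 0, "hand": 2.6}])

```text
time_s: 7.3
tool_pos: [0.612, 0.2318, 0.1216]
tool_rot: [[-0.861, -0.504, 0.072], [-0.509, 0.852, -0.119], [-0.001, -0.139, -0.99]]
force: [2.3, -4.4, 3.9]
finger_gap: 0.352
finger_force: 12.5
```

>>> drive_tool(deltas=[{"dx": 0, "dy": 0, "dz": 0, "rx": 0, "ry": 0, "rz": 0, "hand": 4.8}, {"dx": 0, "dy": 0, "dz": 0, "rx": 0, "ry": 0, "rz": 0, "hand": 4.8}, {"dx": 0, "dy": 0, "dz": 0, "rx": 0, "ry": 0, "rz": 0, "hand": 4.8}, {"dx": 0, "dy": -0.2, "dz": -1.5, "rx": 0, "ry": 0, "rz": 0, "hand": 4.8}, {"dx": 0, "dy": -0.4, "dz": -3, "rx": 0, "ry": 0, "rz": 0, "hand": 4.8}, {"dx": 0, "dy": -0.4, "dz": -3, "rx": 0, "ry": 0, "rz": 0, "hand": 4.8}, {"dx": 0, "dy": -0.4, "dz": -3, "rx": 0, "ry": 0, "rz": 0, "hand": 4.8}, {"dx": 0, "dy": 0, "dz": 0, "rx": -8, "ry": 0, "rz": 0, "hand": 3.2}, {"dx": 3.7, "dy": 3, "dz": 0, "rx": 0, "ry": 0, "rz": 0, "hand": 3.2}, {"dx": 3.7, "dy": 3, "dz": 0, "rx": 0, "ry": 0, "rz": 0, "hand": 3.2}])

```text
time_s: 8.3
tool_pos: [0.517, 0.2447, 0.227]
tool_rot: [[-0.864, -0.504, -0.0], [-0.504, 0.864, 0.001], [-0.0, 0.001, -1.0]]
force: [-1.4, 1.6, 0.7]
finger_gap: 0.38
finger_force: 0.0
```

Run:
```python
from h import *
m=eyes.camera_model("wrist"); im=eyes.snapshot("wrist"); t=eyes.snapshot("side"); cv2.imwrite("pics/s4.png",t); cv2.imwrite("pics/w4.png",im)
s=arm.read_state(); p=s["tool_pos"];R=s["tool_rot"];print(p,np.round(R,3).tolist(),s["time_s"])
print("to handle in tool cm",100*np.array(R).T@(np.array([.495,.283,.046])-p))
t=cv2.resize(t[150:330,200:400],None,fx=1.8,fy=1.8)
w=cv2.resize(im,None,fx=.7,fy=.7); o=np.zeros((324+280,448,3),np.uint8);o[:324,:360]=t;o[324:]=w
cv2.imwrite("pics/c4.png",o[:600])
```

```text
[0.51242519 0.24531133 0.2278291 ] [[-0.861, -0.509, -0.001], [-0.509, 0.861, 0.001], [0.0, 0.002, -1.0]] 8.4
to handle in tool cm [-0.42793669  4.09771222 18.1902325 ]
```

View pics/c4.png

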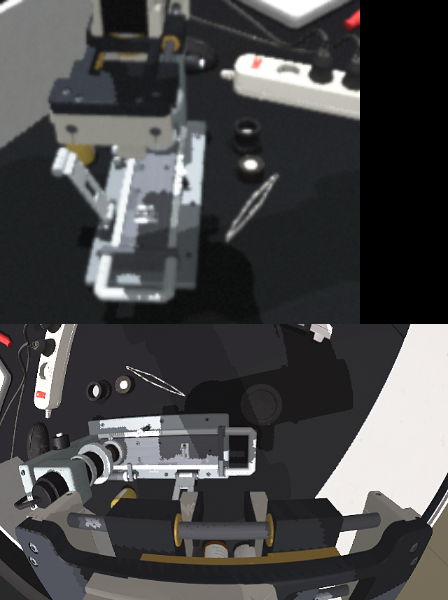

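The picture shows the hasp lying open on the +y side and the handle free. I've used all ten picture views, so from here I'll measure in numbers, starting with the clamp outline in the stored frame.

Run:
```python
import cv2
g=cv2.cvtColor(cv2.imread("pics/w2.png"),cv2.COLOR_BGR2GRAY)
for r in range(134,156): print(r,''.join('%4d'%x for x in g[r,230:262]))
print()
for r in range(142,160): print(r,''.join('%4d'%x for x in g[r,184:204]))
```

```text
134  120 121 121 121 122 121 121 121 122 121 121 122 122 122 121 122 122 121 122 122 122 124 127 124 102  92 127 126 124 124 123 123
135  120 121 120 121 120 121 121 121 121 120 123 123 122 122 123 122 122 121 123 123 127 122 115  98  49  33  99 125 125 123 122 122
136  120 120 120 120 121 120 120 121 121 121 121 121 121 122 122 122 122 123 126 125 128  96  43  12  18  21  15 107 124 124 123 122
137  120 120 120 121 120 121 121 120 120 121 121 121 121 121 122 123 125 127 133  81  41  22  21  27  30  35  16  56 116 126 123 121
138  120 120 121 120 120 120 120 120 120 120 120 120 120 119 120 109  94 128  85  38  26  25  31  34  38  41  46   7 115 127 124 122
139  120 120 120 121 121 120 120 120 120 120 119 119 115 113 128 131 101 101  37  23  29  35  39  40  41  40  34  13  63 110 125 122
140  120 120 120 120 120 120 121 121 120 119 118 114 127 158 193 187 137 100  13  26  35  38  38  35  34  31  25  14  35 107 126 123
141  121 121 121 121 121 122 120 120 118 115 118 133 163 205 227 223 190  96  42  28  32  31  32  28  24  19  15  38  98 121 122 120
142  112 112 113 116 117 116 115 112
[... 2656 characters left out ...]
 181 181 180 181 183
152  184 185 188 185 177 170 205 214 128 150 197 163 143 141 138 136 131 126 123 118
153   95  88  80  69  51 111 181 204 124 150 200 195 157  90  46  51  52  50  50  52
154   45  45  47  42  32 182 212 206 116 158 200 200 191 129  55  58  62  63  66  67
155   77  78  80  79  74 116 159 202 139 179 208 187 122  78  85  88  89  90  90  90
156   89  87  85  83  78  75  93 162 110 118 155 117  78  76  80  83  84  84  84  85
157   81  79  75  78  82 122 130 142 102 111 127 117 114 121 125 110  86  75  79  80
158   78  85 116 134 153 176 187 182 175 185 182 185 189 150 109 113 122 117 100  81
159  114 135 179 194 204 193 205 205 205 207 205 208 210 197 185 150 128 126 123 116
```

Run:
```python
import cv2
g=cv2.cvtColor(cv2.imread("pics/w3.png"),cv2.COLOR_BGR2GRAY)
for r in range(212,236): print(r,''.join('%4d'%x for x in g[r,226:260]))
print()
for r in range(222,238): print(r,''.join('%4d'%x for x in g[r,168:194]))
```

```text
212  217 228 229 245 237 201 146 127 125 107  88  90  92  91  90  90  91  91  91  90  90  90  91  91  92  94  92  80  82  78  85  90  92  91
213  218 219 220 238 222 234 160 110 119 112  88  90  89  91  92  91  90  91  90  90  89  91  91  94  91  88  84  47  51  32  57  82  92  92
214  222 197 200 227 229 217 137  79  86  87  89  89  91  90  90  91  90  90  90  92  96  94  92  93  78  53  51  18  20  17  13  54  84  95
215  200  62  85 232 234 122  76  86  89  90  90  90  91  91  90  90  89  89  91 108 135 120  77  36  21  22  24  23  24  24  20  20  62  98
216   77  79  78  83  86  82  84  88  90  89  90  90  90  89  90  89  91 102 120 126  83  52  34  24  21  25  27  26  27  24  23  18  41  76
217  101  98  98  96  96  98  99  98  95  95  96  95  91  92  91  94 104 118 122  90  39  20  21  25  27  28  26  28  32  25  21  20  35  65
218  106 106 106 105 105 106 104 105 104 104 103 104 102 101 103 106 114 125 117  51  16  23  26  27  28  27  28  28  33  27  24  21  32  63
219  107 107 107 107 107 106 107 107 107 107 107 107 106 105 108 113 119 124 115  37  22  26  28  28  28  29  27 
[... 3328 characters left out ...]
21 210 219 196  97  83  84  83  63  60  61  61
232   91  91  91  91  91  93  94  92  88  82 122 255 221  62 228 217 206 134  84  92  94  95  82  63  65  66
233   90  90  88  86  86  86  86  83  87  93  98 167 182  21 217 197 145  86  92  89  90  93  97  63  66  67
234   91  91  91  88  87  83 100 116 118 128 126 121 142  96 173 158 106 113 116 110 111 100  94  61  66  67
235   94  92  88  96 113 119 125 130 134 145 144 122 121 136 136 135 135 137 138 140 146 124 104  69  61  63
236   95  88  93 115 130 160 172 178 181 189 181 161 146 152 151 144 143 136 140 141 140 141 149 129  73  60
237   63 108 160 182 190 199 206 207 209 216 214 210 200 187 185 170 162 135 139 143 144 144 147 128 125 104
```

Run:
```python
from h import *
A=np.load("m2.npy",allow_pickle=True).item();B=np.load("m3.npy",allow_pickle=True).item()
c=np.array([.5796,.1407,0]);yaw=np.radians(-59.3);X=np.array([np.cos(yaw),np.sin(yaw),0]);Y=np.array([-X[1],X[0],0])
st=lambda q:np.round([(q-c)@X*1e3,(q-c)@Y*1e3,q[2]*1e3],1)
for n,a,b in(("line outer",(243.5,144.8),(239.7,226.3)),("line inner",(235.8,149.2),(230.5,230.1)),("ptr tip",(192.7,149.7),(180.5,226)),("ptr base",(192,155.5),(181,233))):
    o1,d1=ray(A,*a,True);o2,d2=ray(B,*b,True)
    t=np.linalg.lstsq(np.c_[d1,-d2],o2-o1,rcond=None)[0];p,q=o1+t[0]*d1,o2+t[1]*d2
    print(n,st((p+q)/2),"gap",np.round(1e3*np.linalg.norm(p-q),1),"z38:",st(onz(A,*a,.038,True)),st(onz(B,*b,.038,True)))
```

```text
line outer [ 12.6 -31.8  34.2] gap 0.2 z38: [ 11.7 -32.4  38. ] [ 10.8 -33.5  38. ]
line inner [ 21.4 -27.5  33.7] gap 0.1 z38: [ 20.1 -28.1  38. ] [ 19.3 -29.5  38. ]
ptr tip [ 68.4 -29.   37.7] gap 0.2 z38: [ 68.3 -29.2  38. ] [ 68.  -29.1  38. ]
ptr base [ 69.3 -22.7  38. ] gap 1.0 z38: [ 69.7 -23.   38. ] [ 68.8 -22.4  38. ]
```

Rays from two views give the pointer tip at station x of about 68.2 and the tip of the clamp's line at about 20.0, so the pull is about 48 mm, inside the given 46–60. Next I grasp the handle.

>>> drive_tool(deltas=[{"dx": -0.4, "dy": 4.1, "dz": 0, "rx": 0, "ry": 0, "rz": 0, "hand": 3.4}, {"dx": 0, "dy": 0, "dz": 4, "rx": 0, "ry": 0, "rz": 0, "hand": 3.4}, {"dx": 0, "dy": 0, "dz": 4, "rx": 0, "ry": 0, "rz": 0, "hand": 3.4}, {"dx": 0, "dy": 0, "dz": 3, "rx": 0, "ry": 0, "rz": 0, "hand": 3.4}, {"dx": 0, "dy": 0, "dz": 2, "rx": 0, "ry": 0, "rz": 0, "hand": 3.4}, {"dx": 0, "dy": 0, "dz": 1.5, "rx": 0, "ry": 0, "rz": 0, "hand": 3.4}, {"dx": 0, "dy": 0, "dz": 1, "rx": 0, "ry": 0, "rz": 0, "hand": 3.4}, {"dx": 0, "dy": 0, "dz": 1, "rx": 0, "ry": 0, "rz": 0, "hand": 3.4}, {"dx": 0, "dy": 0, "dz": 1, "rx": 0, "ry": 0, "rz": 0, "hand": 3.4}, {"dx": 0, "dy": 0, "dz": 0.6, "rx": 0, "ry": 0, "rz": 0, "hand": 3.4}])

```text
time_s: 9.4
tool_pos: [0.499, 0.2833, 0.046]
tool_rot: [[-0.861, -0.509, -0.0], [-0.509, 0.861, 0.0], [0.0, 0.0, -1.0]]
force: [-0.5, 0.7, -0.7]
finger_gap: 0.389
finger_force: 0.0
```

>>> drive_tool(deltas=[{"dx": 0, "dy": 0, "dz": 0, "rx": 0, "ry": 0, "rz": 0, "hand": 3.4}, {"dx": 0, "dy": 0, "dz": 0, "rx": 0, "ry": 0, "rz": 0, "hand": 2.2}, {"dx": 0, "dy": 0, "dz": 0, "rx": 0, "ry": 0, "rz": 0, "hand": 1.6}, {"dx": 0, "dy": 0, "dz": 0, "rx": 0, "ry": 0, "rz": 0, "hand": 0.6}, {"dx": 0, "dy": 0, "dz": 0, "rx": 0, "ry": 0, "rz": 0, "hand": 0.6}, {"dx": 0, "dy": 0, "dz": 0, "rx": 0, "ry": 0, "rz": 0, "hand": 0.6}, {"dx": 0, "dy": 0, "dz": 0, "rx": 0, "ry": 0, "rz": 0, "hand": 0.6}, {"dx": 0, "dy": 0, "dz": 0, "rx": 0, "ry": 0, "rz": 0, "hand": 0.6}, {"dx": 0, "dy": 0, "dz": 0, "rx": 0, "ry": 0, "rz": 0, "hand": 0.6}, {"dx": 0, "dy": 0, "dz": 0, "rx": 0, "ry": 0, "rz": 0, "hand": 0.6}], squeeze=35)

```text
time_s: 10.4
tool_pos: [0.4988, 0.2845, 0.047]
tool_rot: [[-0.861, -0.509, 0.0], [-0.509, 0.861, 0.002], [-0.001, 0.002, -1.0]]
force: [-4.9, 5.7, 1.8]
finger_gap: 0.124
finger_force: 35.0
```

Run:
```python
from h import *
m=eyes.camera_model("wrist"); im=eyes.snapshot("wrist"); cv2.imwrite("pics/w5.png",im); np.save("m5.npy",m,allow_pickle=True)
s=arm.read_state(); print(s["tool_pos"],np.round(s["tool_rot"],3).tolist(),s["time_s"],s["force"],s["finger_gap"],s["finger_force"])
c=np.array([.5796,.1407,0]);yaw=np.radians(-59.3);X=np.array([np.cos(yaw),np.sin(yaw),0]);Y=np.array([-X[1],X[0],0])
print("tcp station",(s["tool_pos"]-c)@X,(s["tool_pos"]-c)@Y)
for x,y in((.0683,-.0285),(.0202,-.0285),(.0117,-.0324)): print(np.round(proj(m,c+x*X+y*Y+[0,0,.038],True),1))
```

```text
[0.49875865 0.28452733 0.04701779] [[-0.861, -0.509, 0.0], [-0.509, 0.861, 0.002], [-0.001, 0.002, -1.0]] 10.45 [-3.99253602  5.49270686  1.35818909] 0.1238533854309988 35.005096793174744
tcp station -0.16494323323579496 0.0039184098161651046
[ 15.2 204.9]
[ 49.2 205.6]
[ 55.2 200.2]
```

>>> drive_tool(deltas=[{"dx": 0, "dy": 0.1, "dz": 0, "rx": 0, "ry": 0, "rz": 0, "hand": 0.6}, {"dx": 0, "dy": 0.2, "dz": 0, "rx": 0, "ry": 0, "rz": 0, "hand": 0.6}, {"dx": 0, "dy": 0.3, "dz": 0, "rx": 0, "ry": 0, "rz": 0, "hand": 0.6}, {"dx": 0, "dy": 0.3, "dz": 0, "rx": 0, "ry": 0, "rz": 0, "hand": 0.6}, {"dx": 0, "dy": 0.3, "dz": 0, "rx": 0, "ry": 0, "rz": 0, "hand": 0.6}, {"dx": 0, "dy": 0.3, "dz": 0, "rx": 0, "ry": 0, "rz": 0, "hand": 0.6}, {"dx": 0, "dy": 0.3, "dz": 0, "rx": 0, "ry": 0, "rz": 0, "hand": 0.6}, {"dx": 0, "dy": 0.3, "dz": 0, "rx": 0, "ry": 0, "rz": 0, "hand": 0.6}, {"dx": 0, "dy": 0.3, "dz": 0, "rx": 0, "ry": 0, "rz": 0, "hand": 0.6}, {"dx": 0, "dy": 0.3, "dz": 0, "rx": 0, "ry": 0, "rz": 0, "hand": 0.6}])

```text
time_s: 11.45
tool_pos: [0.4862, 0.3056, 0.047]
tool_rot: [[-0.861, -0.509, 0.001], [-0.509, 0.861, -0.001], [-0.0, -0.001, -1.0]]
force: [6.3, -6.8, 1.3]
finger_gap: 0.121
finger_force: 35.0
```

>>> drive_tool(deltas=[{"dx": 0, "dy": 0.3, "dz": 0, "rx": 0, "ry": 0, "rz": 0, "hand": 0.6}, {"dx": 0, "dy": 0.3, "dz": 0, "rx": 0, "ry": 0, "rz": 0, "hand": 0.6}, {"dx": 0, "dy": 0.3, "dz": 0, "rx": 0, "ry": 0, "rz": 0, "hand": 0.6}, {"dx": 0, "dy": 0.3, "dz": 0, "rx": 0, "ry": 0, "rz": 0, "hand": 0.6}, {"dx": 0, "dy": 0.3, "dz": 0, "rx": 0, "ry": 0, "rz": 0, "hand": 0.6}, {"dx": 0, "dy": 0.3, "dz": 0, "rx": 0, "ry": 0, "rz": 0, "hand": 0.6}, {"dx": 0, "dy": 0.2, "dz": 0, "rx": 0, "ry": 0, "rz": 0, "hand": 0.6}, {"dx": 0, "dy": 0.1, "dz": 0, "rx": 0, "ry": 0, "rz": 0, "hand": 0.6}, {"dx": 0, "dy": 0, "dz": 0, "rx": 0, "ry": 0, "rz": 0, "hand": 0.6}, {"dx": 0, "dy": 0, "dz": 0, "rx": 0, "ry": 0, "rz": 0, "hand": 0.6}])

```text
time_s: 12.45
tool_pos: [0.4757, 0.3232, 0.047]
tool_rot: [[-0.861, -0.509, 0.001], [-0.509, 0.861, -0.002], [0.0, -0.002, -1.0]]
force: [7.2, -7.6, 2.6]
finger_gap: 0.128
finger_force: 35.0
```

Run:
```python
from h import *
m=eyes.camera_model("wrist"); im=eyes.snapshot("wrist"); cv2.imwrite("pics/w6.png",im); np.save("m6.npy",m,allow_pickle=True)
ms=eyes.camera_model("side"); sd=eyes.snapshot("side"); cv2.imwrite("pics/s6.png",sd)
s=arm.read_state(); print(s["tool_pos"],s["time_s"],s["force"],s["finger_gap"])
c=np.array([.5796,.1407,0]);yaw=np.radians(-59.3);X=np.array([np.cos(yaw),np.sin(yaw),0]);Y=np.array([-X[1],X[0],0])
print("pulled mm",-1e3*(s["tool_pos"]-np.array([.49876,.28453,.047]))@X)
for mm,f,i in((m,True,im),(ms,False,sd)):
    u,v=proj(mm,c+.0202*X-.0285*Y+[0,0,.038],f); print(u,v); u,v=int(u),int(v)
    g=cv2.cvtColor(i,cv2.COLOR_BGR2GRAY); a=max(u-14,0)
    print("col",a)
    for r in range(v-11,v+12): print(r,''.join('%4d'%x for x in g[r,a:u+15]))
```

```text
[0.47572313 0.32317049 0.04699448] 12.55 [ 7.18548443 -6.7725674   1.6655167 ] 0.12443277748401119
pulled mm 44.986423017070976
17.82190949387484 204.90036336124683
col 3
193  109 109 109 109 108 108 107 108 107 107 104 105 105 106 105 106 105 104  99  87 194 255 102 111 119 121 129  38  48
194  107 106 107 106 107 107 107 107 106 107 108 108 108 107 106 107 107 105  95  74 255 255 204  89 117 118 124  39  50
195  109 109 109 109 109 106 108 108 105 107 104 108 107 108 107 107 105 100  83 255 255 255 255  67 110 116 124  37  46
196  100 107 107 107 106 104 105 104 101 101 100  86  99 103  86 100  93  85 143 255 255 255 255 181 101 115 124  94  32
197  100  84 104  95 102 103 106  97 102 100  94 131  81 137  93 132 112 126 255 255 255 255 255 255  94 111 120 117 145
198  185 123 190  55 192  27 255  43 255 234 247 255  42 255  20 255 254 255 255 255 255 255 255 255 179  95 116 107 255
199  192  50 196  11 193  26 255 129 255 255 239 255   0 255  46 255 255 255 255 255 255  80 255 255 255  65  95  89 227
200  193  29 193  32 189 125 250 255 168 255  56 255  55 255 255 232 255 255 255 2
[... 3979 characters left out ...]
186 185 184 187 189 189 190 190 189 189 190 190 191 193 193 191 193 195 197 194 195 195 193 194
248  183 183 183 181 186 185 185 185 185 186 187 187 189 189 190 190 191 191 191 191 190 193 194 194 194 196 193 194 193
249  183 184 182 183 186 185 186 186 186 184 187 188 190 188 189 190 190 190 191 191 191 191 192 193 192 194 192 194 194
250  183 183 184 184 184 185 185 185 185 186 185 189 187 190 190 190 189 190 191 191 191 191 193 193 193 193 195 194 194
251  184 183 183 183 184 184 186 185 185 186 185 187 188 189 190 189 189 190 192 193 191 192 191 191 193 194 194 194 195
252  181 183 184 181 185 183 184 185 185 184 186 187 188 188 188 189 189 190 192 191 190 193 193 193 194 194 192 193 193
```

Run:
```python
from h import *
m=np.load("m6.npy",allow_pickle=True).item()
c=np.array([.5796,.1407,0]);yaw=np.radians(-59.3);X=np.array([np.cos(yaw),np.sin(yaw),0]);Y=np.array([-X[1],X[0],0])
for n,u,v in(("line outer",24.2,199.2),("line inner",20.2,205),("ptr tip",17.4,204.3),("ptr base",17,212)):
    q=onz(m,u,v,.038,True)-c; print(n,np.round([q@X*1e3,q@Y*1e3],1))
```

```text
line outer [  8.1 -33.1]
line inner [ 16.4 -28.5]
ptr tip [ 20.7 -29. ]
ptr base [ 24.5 -22.6]
```

>>> drive_tool(deltas=[{"dx": 0, "dy": 0.1, "dz": 0, "rx": 0, "ry": 0, "rz": 0, "hand": 0.6}, {"dx": 0, "dy": 0.1, "dz": 0, "rx": 0, "ry": 0, "rz": 0, "hand": 0.6}, {"dx": 0, "dy": 0.1, "dz": 0, "rx": 0, "ry": 0, "rz": 0, "hand": 0.6}, {"dx": 0, "dy": 0.05, "dz": 0, "rx": 0, "ry": 0, "rz": 0, "hand": 0.6}, {"dx": 0, "dy": 0, "dz": 0, "rx": 0, "ry": 0, "rz": 0, "hand": 0.6}, {"dx": 0, "dy": 0, "dz": 0, "rx": 0, "ry": 0, "rz": 0, "hand": 0.6}, {"dx": 0, "dy": 0, "dz": 0, "rx": 0, "ry": 0, "rz": 0, "hand": 0.6}, {"dx": 0, "dy": 0, "dz": 0, "rx": 0, "ry": 0, "rz": 0, "hand": 0.6}, {"dx": 0, "dy": 0, "dz": 0, "rx": 0, "ry": 0, "rz": 0, "hand": 0.6}, {"dx": 0, "dy": 0, "dz": 0, "rx": 0, "ry": 0, "rz": 0, "hand": 0.6}])

```text
time_s: 13.55
tool_pos: [0.474, 0.3261, 0.047]
tool_rot: [[-0.861, -0.509, 0.001], [-0.509, 0.861, -0.002], [0.0, -0.002, -1.0]]
force: [7.4, -7.4, 1.8]
finger_gap: 0.125
finger_force: 35.0
```

Run:
```python
from h import *
m=eyes.camera_model("wrist"); im=eyes.snapshot("wrist"); cv2.imwrite("pics/w7.png",im); np.save("m7.npy",m,allow_pickle=True)
t=eyes.camera_model("top"); ti=eyes.snapshot("top"); cv2.imwrite("pics/t7.png",ti)
s=arm.read_state(); print(s["tool_pos"],s["time_s"],s["force"],s["finger_gap"])
c=np.array([.5796,.1407,0]);yaw=np.radians(-59.3);X=np.array([np.cos(yaw),np.sin(yaw),0]);Y=np.array([-X[1],X[0],0])
print("pulled mm",-1e3*(s["tool_pos"]-np.array([.49876,.28453,.047]))@X)
g=cv2.cvtColor(im,cv2.COLOR_BGR2GRAY)
for r in range(195,216): print(r,''.join('%4d'%x for x in g[r,6:32]))
u,v=map(int,proj(t,c+.0202*X-.0285*Y+[0,0,.038])); print(u,v)
g=cv2.cvtColor(ti,cv2.COLOR_BGR2GRAY)
for r in range(v-6,v+7): print(r,''.join('%4d'%x for x in g[r,u-8:u+9]))
```

```text
[0.47395672 0.32608518 0.04698145] 13.65 [ 8.12100565 -7.88859295  2.13439643] 0.12846765871854174
pulled mm 48.3944519770431
195  109 104 107 106 108 107 107 108 107 107 106 106  99  81 255 255 255 255  72 110 116 124  39  46  46  46
196  106 102 103 101 102 101 103  92 103  91  99  96  85 169 255 255 255 255 123 105 117 124  76  31  32  27
197  101  82  91  88  88  85 119  87 117  96 131 108 118 255 255 255 255 255 250  96 113 120 115 162  52 173
198   42 217 239 247 239 255 255  51 255 105 255 255 255 255 255 255 253 255 255 135 105 117 106 255 135 255
199   94 255 255 255 255 230 255  36 255 154 239 255 255 255 255 255  74 255 255 255  77  98  88 255 175 255
200  127 143 255 140 255  50 255 125 255 233 181 255 255 255 255 231   0 255 255 255  96  80 104 127 255 226
201  176  83 253   0 255  63 255 255 255 255 212 252 254 255 241   0 255 255 255 255 255 103 102  76 255  65
202  170 115 244 235 255 193 252 255 247 255 254 255 255 255   0 228 255 255 255 255 255  90  80 231 255 199
203  165 155 231 255 255 255 237 255 255 255 255 141 239  95 207 233 255 255 255 255 255  63 237 255 2
[... 1571 characters left out ...]
255 207 141 109  48  53 254 246 133 255 191
217  140 141 233 215 203 203 103 166 249 253 129 244 252 254 255 128  80
218  130 128 145 122 133 145  89 232 223 226 245 254 141 229 101  59 198
219  137 133 132 130 148  41  41 255  81 144 203 186  67  97  68 197 197
220  136 139 139  58  43 253 241 221 166 255  84  83  69 199 192 195 190
221  142  65  28 141 244 235 246 209 255 115  60 202 194 194 192 191 189
222   32 143 249 245 251 214 255 254 221  77  72 202 194 191 189 188 189
223  255 170 254 255 255  83 104 231  89  76 198 195 190 188 189 189 188
224  219 254 157 126 112  77  30  83  66 198 197 190 188 189 189 189 190
225  255 150  65  49  51  64  31  84 201 196 192 190 189 189 190 192 197
```

Run:
```python
from h import *
from scipy.optimize import least_squares
M={k:np.load(f"m{k}.npy",allow_pickle=True).item() for k in "2367"}
c=np.array([.5796,.1407,0]);yaw=np.radians(-59.3);X=np.array([np.cos(yaw),np.sin(yaw),0]);Y=np.array([-X[1],X[0],0])
w=lambda p:c+p[0]*X+p[1]*Y+np.array([0,0,p[2]])
pull={'2':0,'3':0,'6':.045,'7':.0484}
O={"inner":(dict([('2',(235.8,149.2)),('3',(230.5,230.1)),('6',(20.2,205)),('7',(18.2,204))]),0),
"outer":(dict([('2',(243.5,144.8)),('3',(239.7,226.3)),('6',(24.2,199.2)),('7',(22.2,199.5))]),0),
"ptr tip":(dict([('2',(192.7,149.7)),('3',(180.5,226)),('6',(17.4,204.3)),('7',(16.8,204.5))]),1),
"ptr base":(dict([('2',(192,155.5)),('3',(181,233)),('6',(17,212)),('7',(16.7,212))]),1)}
for n,(o,mv) in O.items():
    f=lambda p:np.concatenate([np.array(proj(M[k],w(p-np.array([mv*pull[k],0,0])),True))-v for k,v in o.items()])
    r=least_squares(f,[.02,-.03,.038],x_scale=.01); print(n,np.round(r.x*1e3,1),np.round(r.fun,1))
```

```text
inner [ 21.  -27.8  34.8] [ 0.  -0.2 -0.1  0.3  0.1 -0.5  0.   0.4]
outer [ 12.3 -32.1  35.1] [ 0.2 -0.1 -0.2  0.1  0.1  0.1 -0.  -0.2]
ptr tip [ 69.1 -28.4  36.2] [ 0.   0.5  0.1 -0.1 -0.4 -0.   0.2 -0.2]
ptr base [ 68.9 -22.8  38.5] [ 0.5  0.2 -0.5 -0.2 -0.1 -0.   0.2  0. ]
```

```bash
python3 -c "
from plant import arm,order
s=arm.read_state();print(s['time_s'],s['finger_gap'],s['finger_force'],s['force'],s['joint_velocities'].round(3) if hasattr(s['joint_velocities'],'round') else '')
print(order.job_done())"
```

```text
13.65 0.12846765871854174 35.007252395153046 [ 8.12100565 -7.88859295  2.13439643] [ 0.001 -0.    -0.001 -0.    -0.001 -0.   ]
the job is handed in; nothing more can be done
None
```

I handed the job in at 13.7 s with the hasp open and the shuttle drawn 48.4 mm and still gripped at 35 N, against a measured 48 mm to the inner end of the clamp's slanted line (its middle would be about 52 mm); I did not check that the specimen stayed seated.

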